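Load the sanding block into the gluing jig and snap its gate shut

ROBOT

A 6-joint arm with a two-finger parallel gripper is mounted at the origin on a cart in front of the work surface, level with it; the furniture and walls round the work are solid. World frame = base frame: x ahead of the robot, y to its left, z up, the work surface at z = 0. Lengths are in m, angles in rad, forces in N, time in s.
With the tool pointing down it reaches from about 0.325 to 0.9 m from the base axis. Payload 6.1 kg.
Tool frame: the origin (TCP) lies midway between the tips of the shut fingers; the grasp point (between the pads) lies 19 mm behind it; z points along the fingers, y is the direction in which the jaws open and shut (so a half turn about z gives the same grasp; the last joint's range is limited). The gripper opens to 87 mm and grips with 3 to 60 N. Pads are 19 mm wide; open, the fingers measure 117 mm over their backs; the gripper's body (75 mm by 190 mm) begins 51 mm behind the grasp point.
Start: joints at [-1.351, 0.22, 1.526, -0, 1.395, -0.126], TCP at [0.212, -0.588, 0.223] pointing down, gripper open.
Joint ranges: [-2.98, 2.98], [-0.91, 2.08], [0.09, 2.57], [-1.24, 4.39], [0.2, 2.65], [-2.68, 2.68]. Speed limits (rad/s): [2.57, 2.57, 3.01, 3.14, 3.14, 3.14].

INTERFACE

Orientations are given as a unit quaternion [x, y, z, w].
In Python, from cell import manip, get_image, camera_info gives the robot as it stands.
- The arm moves only by the tool send_rows, never from a script. Its argument "moves" is one flat list of numbers, 4 for each row, row after row: the shift along the tool's x, y, z in m, then the turn about the tool's z in degrees. A call has 1 to 12 rows; each row is the pose to reach, as a shift and turn from the pose measured when the call began, along the tool's axes at that moment; what a row does not reach only later rows make up. A row lasts 1/10 s, in which the tool goes at most 50 mm and 8.59 degrees, less where a joint would pass 70% of its speed; a pose out of reach is approached as far as the arm can. A call with a gripper value outside its range is refused whole. "fingers" is the gripper's target within -1 to 1 (shut at 1, half-way at 0, fully open at -1), set as the call begins (left out, the last holds). The fingers move at their own pace and stop on an object; "force" is the grip in N (left out, the last holds). Time passes only in rows, so rows that repeat a pose let the fingers close. It gives the time, the measured TCP pose, the force and the opening at its end, in the units of the state.
- manip.read_state(): the state, without advancing time (a new reading comes with each control period).
- get_image(name): name is "scene" or "top" or "wrist"; returns the picture (480x640x3 uint8, red, green, blue); there is no depth.
- camera_info(name): a dict with "intrinsics" (3x3 intrinsics, pixels), "R" (3x3) and "t" (3): a world point X has camera coordinates R X + t. Camera axes: x right, y down, z forward; pixel columns grow to the right and rows downward; lengths in m; the calibration is good to about 2 mm. A picture is of the moment at which its call begins: read the wrist's pose just before it. camera_info takes no time and is no camera call; for the wrist camera it gives the pose at the moment of the call.
- manip.job_done(): hands the job in, once; it reports no verdict.
The state is a dict: "time_s": time; "qpos": joint angles; "qd": joint speeds; "joint_efforts": joint torques, N m; "position": TCP position; "ee_rot": TCP orientation; "force": force on the tool from outside, world axes, zero at the start; "wrist_torque": the same for the moment, N m; "width": finger opening in m.
Only numpy, scipy, OpenCV 4.12 (cv2) and the standard library are available. Lean on these libraries where they do the work, as an engineer would, in place of code of your own. Each camera call takes 0.05 s, during which the arm holds its last target. There are 200 camera calls.

TASK

Load the cork sanding block into the clamping jig: pinch the jig's two side release buttons together so that the gate springs open, slide the block along its channel past the gate until it is fully home against the end stop, then push the gate back down until it snaps shut and latches behind the block. Do not lift the block out of the channel, and leave the other things on the table where they are.

Things in the scene. Friction and masses are not known exactly. Their poses are not given: they have to be found in the camera images.
- jig: Fixed clamping jig: plywood bed, metal fittings, level on the table, turned up to 0.25 rad. Origin: table height, middle of the channel's width. z up, y along the channel to the end stop (about the robot's left), x across it, away from the robot. The gate crosses the channel at y=-31 mm, hinged beyond it; latch and its two buttons are on the robot's side. Bed and wings are 8 mm high.
- stop_face (a point): Fixed point of the jig at jig (0, 90, 8) mm, axes as the jig's: foot of the end stop's face, mid channel, on the channel floor. The stop is a cross wall 89 mm wide, top 42 mm above the table. The channel floor (8 mm above the table) runs from jig y=-215 to the stop; its side rails are 73 mm apart inside, 8 mm thick, tops 22 mm above the table.
- latch_mid (a point): Fixed point of the jig midway between the two release buttons, at half the height of their pads, at jig (-90, -31, 34) mm; axes as the jig's. The pads stand 48 mm apart over their outer faces at rest, 30 mm with both fully in. The metal housing between and below them is 18 mm above the table, 34 mm wide along y.
- left_face (a point): Centre of the outer face of the release button on the jig's +y side, 24 mm from latch_mid at rest. A black upright pad 24 mm wide (along x), 28 mm tall (20 to 48 mm above the table), 10 mm thick, pressed along -y.
- right_face (a point): Centre of the outer face of the opposite release button, on the -y side, a mirror image, pressed along +y.
- button_left (a joint): Travel of the +y button: 0 at rest (out), 0.009 m fully pressed. Spring: 1.6 N at rest, 5.6 N fully pressed. Its tooth holds one prong of the gate and lets go at about 4 mm. Both buttons must be in at the same time for the gate to come free.
- button_right (a joint): The same for the -y button.
- gate_hinge (a point): Fixed point on the gate's hinge axis, at jig (60, -31, 31) mm; the axis runs along jig y. The gate is a dark steel bar, 14 mm wide (along y) and 14 mm deep, reaching 130 mm from the axis and ending in a fork of two prongs (45 mm over both) that snap over the button teeth. Shut, its underside is 24 mm and its top 38 mm above the table, so the block cannot pass.
- gate (a joint): Gate angle: 0 shut (latched: within 0.015), 1.75 fully open, leaning 0.18 rad past upright, away from the robot. Once free a light spring (0.23 N m shut, 0.06 N m open) swings it fully open. To shut, push it over and down from its outer side; below 0.15 rad the prongs ride over the teeth (about 6 to 9 N at the press pad), snap in and hold. It cannot latch with the block under it.
- gate_pad (a point): Middle of the gate's black press pad (30 mm along the bar, 14 mm wide, 4 mm proud of the bar), 92 mm from the hinge axis, 11 mm off the bar's centre line: on top, 42 mm above the table, when shut; on the side facing away from the robot when open.
- block: Brown cork sanding block, 110 mm long, 68 mm wide, 30 mm high, 0.06 to 0.14 kg, flat in the channel with its length along it, at first before the gate (jig y negative). Its top is 37 mm above the table. Origin: centre of its underside; its x axis is its length, along jig y.
- block_mid (a point): Middle of the block, 15 mm above its underside. With the block home this point is 55 mm from the stop's face and the gate's bar shuts 4 mm behind the block.
- jar: Bystander, not to be disturbed: round white jar with a silver-grey lid, 53 mm across, 44 mm tall. Origin: centre of the underside.
- can: Bystander, not to be disturbed: small open paint can, 64 mm across, 61 mm tall. Origin: centre of the underside.
- tape: Bystander, not to be disturbed: flat roll of tape lying down, 66 mm across, 10 mm high. Origin: centre of the underside.
- squeeze_clamp: Bystander, not to be disturbed: small spring hand clamp lying flat, 62x113x21 mm. Origin: centre of the underside.
- tin: Bystander, not to be disturbed: flat hinged pocket tin, 65x94x18 mm. Origin: centre of the underside.
- marker: Bystander, not to be disturbed: black marker pen lying down, 14x136x13 mm. Origin: centre of the underside.

How it is judged:
By the outcome, as a careful person would: the job done as asked, in the order asked, and still so for the second after the job is handed in, with the robot touching nothing.
It also fails if it takes over 54 s, if anything falls off the work surface, if the arm or the gripper's body presses on something with over 40 N, if the wrist force passes 120 N, or if a joint passes its speed limit or range.

## Working session

There is one attempt and no reset: what is moved stays moved. The work goes in short steps, Python scripts to look and compute and a tool call to move; the robot and the scene stay as the last step left them, time stands still between calls to the robot, and variables do not carry over. Pictures are saved under pics/ and viewed, about 8 in all and at most 12, crops included, and the job is handed in when it is done.

Besides the shell and the picture viewer there is one more tool, called after "Emit:" by a JSON object that holds its "op" and its "data", one argument or row to a line. send_rows: Moves the arm, as the interface text tells. Its arguments: {"type":"object","properties":{"moves":{"type":"array"},"fingers":{"type":"number"},"force":{"type":"number"}},"required":["moves"]}

```bash
mkdir -p pics; ls
python3 - <<'E'
from cell import manip,get_image,camera_info
import cv2,numpy as np
s=manip.read_state();print(s)
for n in("scene","top"):
    im=get_image(n);cv2.imwrite(f"pics/{n}0.png",im[:,:,::-1]);c=camera_info(n);print(n,{k:np.round(v,3).tolist() for k,v in c.items()})
E
```

```text
pics
{'time_s': 0.0, 'qpos': array([-1.35109764e+00,  2.21220243e-01,  1.52763742e+00,  1.78299803e-05,
        1.39468122e+00, -1.26062994e-01]), 'qd': array([-0.00023204, -0.00053382, -0.0017893 ,  0.00044888,  0.00077078,
       -0.00137031]), 'joint_efforts': array([-9.81962548e-04, -4.94605100e+01, -3.87382078e+01,  6.95550162e-02,
        5.70939202e-02, -1.58575403e-04]), 'position': array([ 0.21170708, -0.58738598,  0.22142697]), 'ee_rot': array([ 9.85093094e-01,  1.72019325e-01, -3.67765209e-05, -9.72458703e-04]), 'force': array([-0.14406059, -0.19164694,  0.00083779]), 'wrist_torque': array([ 0.01481088,  0.00163254, -0.02388579]), 'width': 0.08684239496002316}
scene {'intrinsics': [[567.052, 0.0, 314.063], [0.0, 567.052, 235.511], [0.0, 0.0, 1.0]], 'R': [[-0.236, 0.972, -0.009], [0.42, 0.094, -0.903], [-0.876, -0.217, -0.43]], 't': [0.092, -0.185, 1.869]}
top {'intrinsics': [[592.652, 0.0, 318.566], [0.0, 592.652, 244.099], [0.0, 0.0, 1.0]], 'R': [[-0.004, -1.0, -0.009], [-0.988, 0.005, -0.154], [0.154, 0.008, -0.988]], 't': [0.029, 0.535, 1.715]}
```

View pics/top0.png

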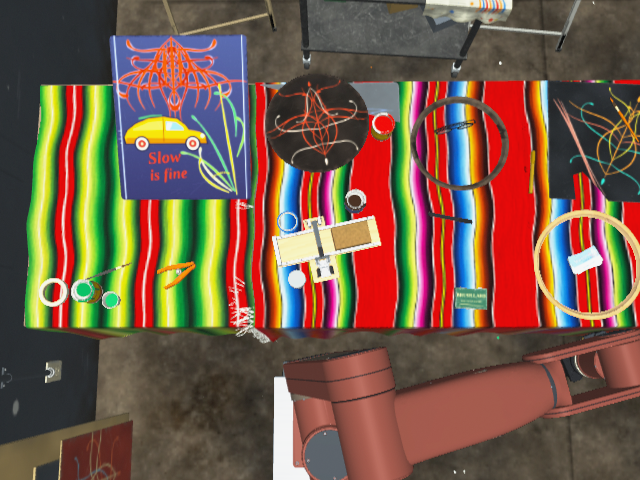

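View pics/scene0.png

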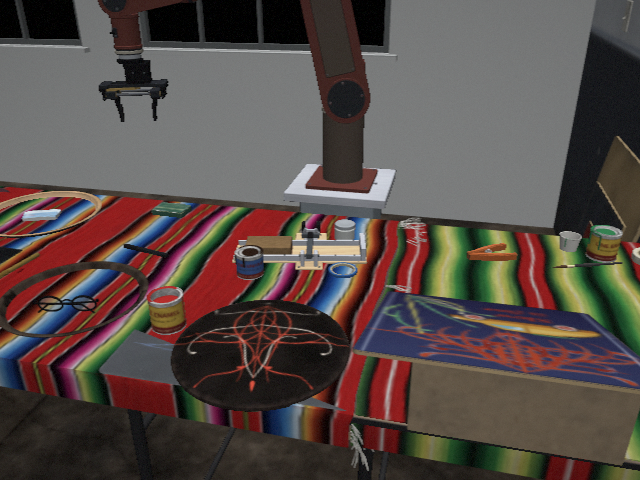

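The top view shows the jig around (325,242) with the block at (351,234). The latch is near (323,270), the jar at (296,280) and the can at (356,200). I'll take an enlarged crop to get points for the jig pose.

Run:
```python
import cv2
im=cv2.imread("pics/top0.png")[190:300,262:392];cv2.imwrite("pics/c1.png",cv2.resize(im,None,fx=5.3,fy=5.3,interpolation=cv2.INTER_CUBIC))
```

```text
(no output)
```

View pics/c1.png

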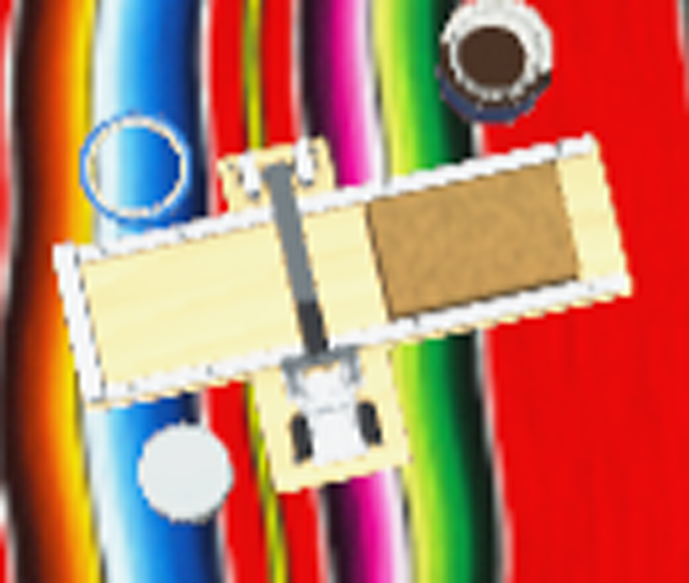

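The crop shows the stop wall at (57..102, 247..403), the block at (367..580, 163..318), the dark pads at (302,438) and (371,424), and the gate press pad at (313,325). I'll cast rays from these points.

```bash
cat > h.py <<'E'
import numpy as np,cv2
from cell import manip,get_image,camera_info
def ray(c,p,z):
    K,R,t=(np.array(c[k]) for k in("intrinsics","R","t"))
    d=R.T@np.linalg.solve(K,[p[0],p[1],1]);o=-R.T@t
    return o+d*(z-o[2])/d[2]
def proj(c,X):
    K,R,t=(np.array(c[k]) for k in("intrinsics","R","t"))
    p=K@(R@np.array(X)+t);return p[:2]/p[2]
def fit(J,W):
    J=np.array(J)[:,:2];W=np.array(W)[:,:2];j=J-J.mean(0);w=W-W.mean(0)
    a=np.arctan2((j[:,0]*w[:,1]-j[:,1]*w[:,0]).sum(),(j*w).sum())
    R=np.array([[np.cos(a),-np.sin(a)],[np.sin(a),np.cos(a)]]);t=W.mean(0)-R@J.mean(0)
    return a,R,t,W-(J@R.T+t)
E
python3 - <<'E'
from h import *
c=camera_info("top")
f=lambda u,v,z:ray(c,((u+.5)/5.3+262-.5,(v+.5)/5.3+190-.5),z)
P=[((57,247),(44.5,98,42)),((92,403),(-44.5,98,42)),((593,137),(44.5,-215,22)),((632,286),(-44.5,-215,22)),((302,438),(-90,-12,48)),((371,424),(-90,-50,48)),((313,325),(-32,-31,42))]
W=[f(*p,j[2]/1e3) for p,j in P];J=np.array([j for _,j in P])/1e3
a,R,t,r=fit(J,W);print("yaw",a,"t",t);print((r*1e3).round(1))
for n,q in dict(block=(474,240,.037),jar=(185,473,.044),can=(495,50,.061),tape=(134,166,.01)).items():
    w=f(*q);print(n,w.round(3),"jig",(R.T@(w[:2]-t)).round(3))
for n,q in dict(latch=(-.09,-.031),stop=(0,.09)).items():print(n,R@q+t)
E
```

```text
yaw 0.2183778593174242 t [0.53607355 0.05842215]
[[ 1.   0.1]
 [-0.3 -0.9]
 [-1.4  2.5]
 [-0.6  1.2]
 [-0.4 -0.5]
 [-1.1 -1.6]
 [ 2.8 -0.8]]
block [ 0.563 -0.07   0.037] jig [-0.002 -0.131]
jar [0.432 0.092 0.044] jig [-0.095  0.055]
can [ 0.667 -0.082  0.061] jig [ 0.097 -0.165]
tape [0.612 0.123 0.01 ] jig [0.088 0.047]
latch [0.45492707 0.00866023]
stop [0.51657538 0.14628467]
```

```bash
cat >> h.py <<'E'
from scipy.spatial.transform import Rotation as Ro
A=0.2184;T=np.array([.5361,.0584])
def w2j(X):
    X=np.array(X);c,s=np.cos(A),np.sin(A);return np.r_[np.array([[c,s],[-s,c]])@(X[:2]-T),X[2]]
def j2w(X):
    c,s=np.cos(A),np.sin(A);return np.r_[np.array([[c,-s],[s,c]])@np.array(X[:2])+T,X[2]]
def delta(X):
    """tool-frame shift and turn (deg) to jig point X, tool x along jig x, pointing down"""
    s=manip.read_state();R=Ro.from_quat(s["ee_rot"]).as_matrix()
    yaw=np.arctan2(R[1,0],R[0,0]);d=R.T@(j2w(X)-s["position"])
    return d.round(4),round(np.degrees(yaw-A),2)
E
python3 -c "
from h import *
print(delta((-.1,-.031,.2)))"
```

```text
(array([ 0.421 , -0.4796,  0.0225]), np.float64(7.3))
```

Emit:
{"op": "send_rows", "data": {
  "moves": [0.015, -0.017, 0, 0.3, 0.045, -0.051, 0.002, 1, 0.078, -0.089, 0.004, 2, 0.111, -0.127, 0.006, 2.5, 0.144, -0.165, 0.008, 3, 0.177, -0.203, 0.01, 3.5, 0.21, -0.241, 0.012, 4, 0.243, -0.279, 0.014, 4.5, 0.276, -0.317, 0.016, 5, 0.309, -0.355, 0.018, 6, 0.342, -0.393, 0.02, 6.5, 0.373, -0.428, 0.022, 7.3],
  "fingers": -0.45,
  "force": 40
}}

```text
time_s: 1.3
position: [0.4176, -0.0564, 0.2003]
ee_rot: [0.994, 0.109, 0.0, -0.001]
force: [1.6, -0.2, 0.7]
width: 0.0631
```

```bash
python3 -c "
from h import *
print(delta((-.1,-.031,.2)))
s=manip.read_state();print(s['time_s'],s['width'],s['qpos'].round(2))
c=camera_info('wrist');cv2.imwrite('pics/w1.png',get_image('wrist')[:,:,::-1])
np.save('w1.npy',c,allow_pickle=True)
print(np.round(c['R'],3),w2j(-c['R'].T@c['t']))
for n,q in dict(latch=(-.09,-.031,.034),L=(-.09,-.012,.048),R=(-.09,-.05,.048),tcp=(-.1,-.031,.018)).items():print(n,proj(c,j2w(q)).round())"
```

```text
(array([ 0.0405, -0.0554,  0.0004]), np.float64(-0.03))
1.3 0.0631292100803026 [-0.32 -0.27  2.05  0.    1.36  1.03]
[[ 0.216 -0.976 -0.001]
 [-0.935 -0.207  0.288]
 [-0.282 -0.061 -0.957]] [-0.06033426 -0.08646046  0.3608802 ]
latch [252. 152.]
L [224. 153.]
R [274. 153.]
tcp [256. 162.]
```

View pics/w1.png

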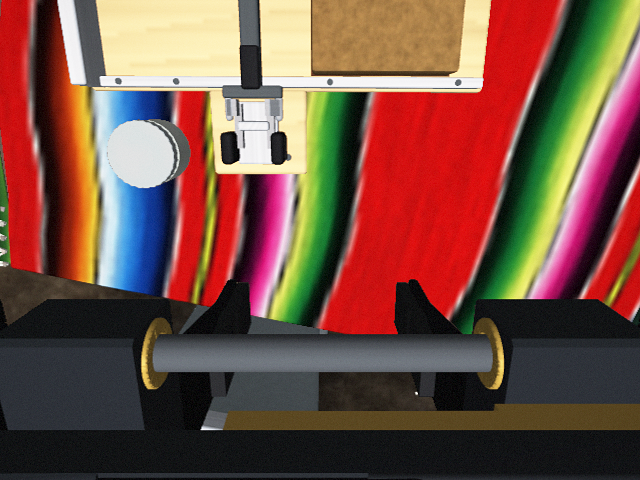

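The wrist view shows the pads at (230,148) and (279,148), against predictions of (224,153) and (274,153). Part of that offset is the visible pad sides, so the pose is good to about 2 mm. I'll move over the latch.

Emit:
{"op": "send_rows", "data": {
  "moves": [0.01, -0.014, 0.01, 0, 0.025, -0.036, 0.03, 0, 0.037, -0.051, 0.055, 0, 0.0405, -0.0555, 0.075, 0, 0.0405, -0.0555, 0.08, 0, 0.0405, -0.0555, 0.08, 0, 0.0405, -0.0555, 0.08, 0]
}}

```text
time_s: 2.05
position: [0.4471, 0.0138, 0.1213]
ee_rot: [0.994, 0.111, 0.001, -0.003]
force: [-0.1, -0.7, 0.4]
width: 0.0631
```

```bash
python3 -c "
from h import *
print(delta((-.1,-.031,.02)))
s=manip.read_state();print(s['time_s'],s['width'])
c=camera_info('wrist');im=get_image('wrist')[:,:,::-1].copy()
np.save('w2.npy',c,allow_pickle=True)
def line(a,b,col):
    cv2.line(im,*[tuple(int(v) for v in proj(c,j2w(np.array(q)/1e3)).round()) for q in(a,b)],col,1)
for sg in(1,-1):
    y0,y1=-31+sg*14,-31+sg*24
    for a,b in(((-102,y0),(-78,y0)),((-78,y0),(-78,y1)),((-78,y1),(-102,y1)),((-102,y1),(-102,y0))):line((*a,48),(*b,48),(0,0,255))
line((-36.5,-200,22),(-36.5,90,22),(255,0,0));line((-44.5,-200,22),(-44.5,98,22),(255,0,0));line((-44.5,90,42),(44.5,90,42),(0,200,0))
line((-70,-38,38),(0,-38,38),(255,0,255));line((-70,-24,38),(0,-24,38),(255,0,255))
cv2.imwrite('pics/w2.png',im)"
```

```text
(array([-0.0038,  0.0073,  0.1013]), np.float64(0.21))
2.05 0.06313911502516008
```

View pics/w2.png

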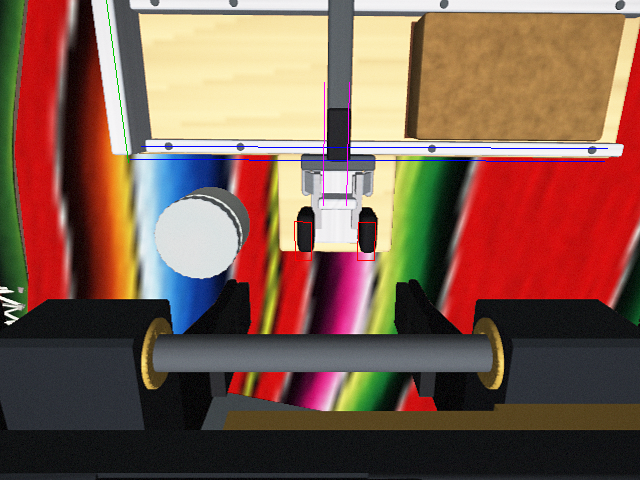

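The overlay sits about 5–8 px below the real pads and rail. The arm may still have been settling, so I'll retake it and pick points.

```bash
python3 -c "
from h import *
import time
get_image('wrist')
print(delta((-.1,-.031,.02)))
c=camera_info('wrist');im=get_image('wrist')[:,:,::-1].copy();cv2.imwrite('pics/w3.png',im)
print(delta((-.1,-.031,.02)))
np.save('w3.npy',c,allow_pickle=True)
cv2.imwrite('pics/c3.png',cv2.resize(im[90:290,90:400],None,fx=2.5,fy=2.5,interpolation=cv2.INTER_CUBIC))
"
```

```text
(array([-0.0043,  0.0071,  0.1017]), np.float64(0.2))
(array([-0.0043,  0.0072,  0.1016]), np.float64(0.2))
```

View pics/c3.png

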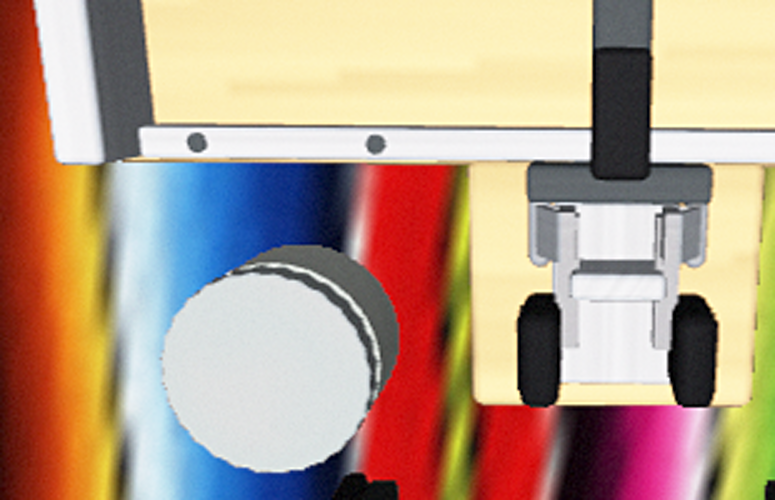

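```bash
python3 -c "
from h import *
c=np.load('w3.npy',allow_pickle=True).item()
P=[((594,47),(-17,-24,42)),((650,47),(-17,-38,42)),((57,162),(-44.5,98,42)),((103,162),(-44.5,90,42)),((140,127),(-36.5,None,22)),((590,127),(-36.5,None,22)),((718,130),(-36.5,None,22)),((300,159),(-44.5,None,22)),((518,350),(None,-7,48)),((718,350),(None,-55,48)),((540,405),(-102,None,48)),((692,405),(-102,None,48)),((622,178),(-47,-31,42))]
for p,j in P:
  w=w2j(ray(c,((p[0]+.5)/2.5+89.5,(p[1]+.5)/2.5+89.5),j[2]/1e3))*1e3
  print(j,w.round(1))
"
```

```text
(-17, -24, 42) [-13.6 -26.4  42. ]
(-17, -38, 42) [-13.6 -39.   42. ]
(-44.5, 98, 42) [-39.6  98.2  42. ]
(-44.5, 90, 42) [-39.5  87.5  42. ]
(-36.5, None, 22) [-32.8  86.5  22. ]
(-36.5, None, 22) [-32.3 -25.6  22. ]
(-36.5, None, 22) [-33.  -57.5  22. ]
(-44.5, None, 22) [-40.5  47.1  22. ]
(None, -7, 48) [-82.7  -8.7  48. ]
(None, -55, 48) [-82.5 -56.4  48. ]
(-102, None, 48) [-96.5 -13.9  48. ]
(-102, None, 48) [-96.3 -50.6  48. ]
(-47, -31, 42) [-42.7 -33.1  42. ]
```

```bash
sed -i 's/T=np.array(.*/T=np.array([.5405,.0578])/' h.py; python3 -c "
from h import *
print(w2j(manip.read_state()['position']),delta((-.097,-.031,.022)))"
```

```text
[-0.1003581  -0.02281337  0.12169558] (array([0.0028, 0.0088, 0.0997]), np.float64(0.2))
```

Emit:
{"op": "send_rows", "data": {
  "moves": [0.002, 0.006, 0.005, 0.2, 0.003, 0.009, 0.02, 0.2, 0.003, 0.009, 0.04, 0.2, 0.003, 0.009, 0.06, 0.2, 0.003, 0.009, 0.06, 0.2, 0.003, 0.009, 0.06, 0.2]
}}

```text
time_s: 2.8
position: [0.4526, 0.0057, 0.0618]
ee_rot: [0.994, 0.109, 0.002, -0.003]
force: [0.2, -0.5, -0.1]
width: 0.0632
```

```bash
python3 -c "
from h import *
print(w2j(manip.read_state()['position']),delta((-.097,-.031,.022)))"
```

```text
[-0.09708717 -0.03182299  0.06182395] (array([-0.0001, -0.0006,  0.0398]), np.float64(-0.03))
```

Emit:
{"op": "send_rows", "data": {
  "moves": [0, -0.0006, 0.01, 0, 0, -0.0006, 0.025, 0, 0, -0.0006, 0.035, 0, 0, -0.0006, 0.04, 0, 0, -0.0006, 0.04, 0, 0, -0.0006, 0.04, 0]
}}

```text
time_s: 3.4
position: [0.4529, 0.0065, 0.0221]
ee_rot: [0.994, 0.109, 0.002, -0.003]
force: [0.2, -0.4, 0.7]
width: 0.063
```

Emit:
{"op": "send_rows", "data": {
  "moves": [0, 0, 0, 0, 0, 0, 0, 0, 0, 0, 0, 0, 0, 0, 0, 0, 0, 0, 0, 0, 0, 0, 0, 0, 0, 0, 0, 0, 0, 0, 0, 0],
  "fingers": 0.35,
  "force": 25
}}

```text
time_s: 4.2
position: [0.4533, 0.0066, 0.0227]
ee_rot: [0.994, 0.109, 0.002, -0.003]
force: [-1.5, 1.0, 7.1]
width: 0.0289
```

```bash
python3 -c "
from h import *
s=manip.read_state();print(w2j(s['position']),s['force'],s['width'])
cv2.imwrite('pics/w4.png',get_image('wrist')[:,:,::-1])"
```

```text
[-0.09619173 -0.03110653  0.0227413 ] [-1.47091874  1.01290885  7.13582265] 0.028877149550028295
```

View pics/w4.png

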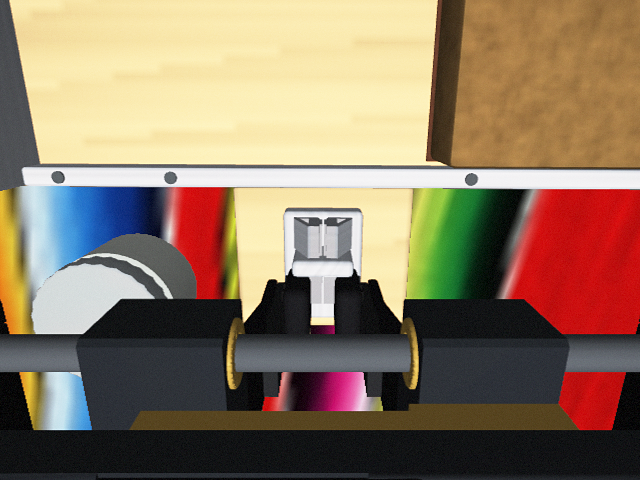

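The gate has sprung out of view, so it is open, and both pads sit pinched at a width of 28.9 mm. I'll release, lift and get the block's position from the earlier calibrated wrist image.

Emit:
{"op": "send_rows", "data": {
  "moves": [0, 0, 0, 0, 0, 0, 0, 0, 0, 0, 0, 0, 0, 0, 0, 0, 0, 0, -0.01, 0, 0, 0, -0.03, 0, 0, 0, -0.06, 0, 0, 0, -0.09, 0, 0, 0, -0.1, 0, 0, 0, -0.1, 0, 0, 0, -0.1, 0],
  "fingers": -0.45
}}

```text
time_s: 5.35
position: [0.4523, 0.006, 0.1219]
ee_rot: [0.994, 0.109, 0.002, -0.003]
force: [0.1, 0.3, -0.4]
width: 0.0628
```

```bash
python3 -c "
from h import *
s=manip.read_state();print(s['time_s'],w2j(s['position']),s['force'],s['width'])
def blk(im,c):
    h=cv2.cvtColor(im,cv2.COLOR_BGR2HSV);m=cv2.inRange(h,(8,90,110),(22,200,230))
    m=cv2.morphologyEx(m,cv2.MORPH_OPEN,np.ones((7,7)));m[270:]=0
    k=max(cv2.findContours(m,0,2)[0],key=cv2.contourArea).reshape(-1,2)
    J=np.array([w2j(ray(c,p,.0375))[:2] for p in k])*1e3
    print(cv2.contourArea(k),k.min(0),k.max(0),J.min(0).round(1),J.max(0).round(1))
blk(cv2.imread('pics/w3.png'),np.load('w3.npy',allow_pickle=True).item())
c=camera_info('wrist');im=get_image('wrist')[:,:,::-1];cv2.imwrite('pics/w5.png',im);blk(im,c)
im=get_image('top')[:,:,::-1];cv2.imwrite('pics/t5.png',im)
print(delta((0,-.22,.12)))"
```

```text
5.35 [-0.09732158 -0.03143657  0.121911  ] [ 0.1171786   0.31267953 -0.38845272] 0.06283188055445256
23970.0 [416  14] [623 141] [ -35.4 -184.1] [ 31.1 -76.2]
23701.0 [401  20] [605 145] [ -35.2 -184.2] [ 30.9 -76.3]
(array([0.0981, 0.1888, 0.    ]), np.float64(-0.03))
```

The block spans jig y from -185 to -75 mm. Next I'll move behind it with the fingers shut.

Emit:
{"op": "send_rows", "data": {
  "moves": [0.01, 0.018, 0, 0, 0.03, 0.056, 0, 0, 0.05, 0.094, 0, 0, 0.07, 0.132, 0, 0, 0.088, 0.166, 0, 0, 0.096, 0.181, 0, 0, 0.098, 0.186, 0, 0, 0.098, 0.186, 0, 0, 0.098, 0.186, 0, 0, 0.098, 0.186, 0, 0],
  "fingers": 1,
  "force": 10
}}

```text
time_s: 6.45
position: [0.5867, -0.1531, 0.1197]
ee_rot: [0.994, 0.109, 0.0, -0.004]
force: [-0.6, -0.3, 0.1]
width: 0.0011
```

```bash
python3 -c "
from h import *
s=manip.read_state();print(s['time_s'],w2j(s['position']),s['width'],delta((-.001,-.216,.02)))
c=camera_info('wrist');im=get_image('wrist')[:,:,::-1];cv2.imwrite('pics/w6.png',im)
"
```

```text
6.45 [-0.00055978 -0.21593063  0.11969852] 0.0011283298171777898 (array([-0.0006,  0.0008,  0.0997]), np.float64(0.03))
```

View pics/w6.png

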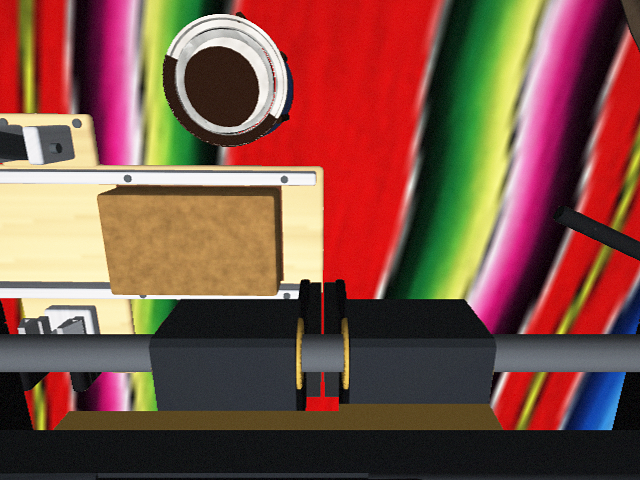

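The wrist view shows the gate standing open at (30,145), the block at (98..283, 185..296), and the shut fingers clear of its rear face. I'll descend.

Emit:
{"op": "send_rows", "data": {
  "moves": [0, 0.001, 0.015, 0, 0, 0.001, 0.05, 0, 0, 0.001, 0.08, 0, 0, 0.001, 0.096, 0, 0, 0.001, 0.1, 0, 0, 0.001, 0.1, 0, 0, 0.001, 0.1, 0]
}}

```text
time_s: 7.2
position: [0.5884, -0.1539, 0.0214]
ee_rot: [0.994, 0.109, 0.002, -0.003]
force: [1.2, 0.3, 0.3]
width: 0.0008
```

```bash
python3 -c "
from h import *
s=manip.read_state();print(s['time_s'],w2j(s['position']),s['force'],delta((-.002,-.05,.02)))
"
```

```text
7.2 [ 0.00091752 -0.21707554  0.02144835] [1.17626663 0.32068655 0.29879004] (array([-0.0028, -0.1671,  0.0024]), np.float64(0.03))
```

Emit:
{"op": "send_rows", "data": {
  "moves": [0, -0.005, 0.001, 0, 0, -0.015, 0.001, 0, -0.001, -0.03, 0.001, 0, -0.001, -0.047, 0.001, 0, -0.001, -0.064, 0.001, 0, -0.002, -0.081, 0.001, 0, -0.002, -0.098, 0.001, 0, -0.002, -0.115, 0.001, 0, -0.002, -0.132, 0.001, 0, -0.002, -0.147, 0.001, 0, -0.002, -0.156, 0.001, 0, -0.002, -0.161, 0.001, 0]
}}

```text
time_s: 8.4
position: [0.5512, 0.0038, 0.0213]
ee_rot: [0.994, 0.11, 0.002, -0.003]
force: [0.9, -0.1, -0.6]
width: 0.0002
```

```bash
python3 -c "
from h import *
s=manip.read_state();print(s['time_s'],w2j(s['position']),s['force'],delta((-.002,-.035,.02)))
"
```

```text
8.4 [-0.00124595 -0.05500161  0.02127773] [ 0.88740725 -0.05597281 -0.62813512] (array([-0.0007, -0.02  ,  0.0014]), np.float64(0.09))
```

Now slow steps to the stop, watching the force.

Emit:
{"op": "send_rows", "data": {
  "moves": [0, -0.003, 0, 0, 0, -0.006, 0, 0, 0, -0.009, 0, 0, 0, -0.012, 0, 0, 0, -0.015, 0, 0, 0, -0.017, 0, 0, 0, -0.017, 0, 0]
}}

```text
time_s: 9.1
position: [0.5474, 0.0207, 0.0214]
ee_rot: [0.994, 0.11, 0.002, -0.003]
force: [0.0, -0.1, -0.1]
width: 0.0006
```

Emit:
{"op": "send_rows", "data": {
  "moves": [0, -0.001, 0, 0, 0, -0.002, 0, 0, 0, -0.003, 0, 0, 0, -0.003, 0, 0]
}}

```text
time_s: 9.5
position: [0.5468, 0.0237, 0.0214]
ee_rot: [0.994, 0.11, 0.002, -0.003]
force: [1.1, 0.3, -0.0]
width: 0.0004
```

Emit:
{"op": "send_rows", "data": {
  "moves": [0, -0.001, 0, 0, 0, -0.002, 0, 0, 0, -0.003, 0, 0, 0, -0.003, 0, 0]
}}

```text
time_s: 9.9
position: [0.5461, 0.0268, 0.0214]
ee_rot: [0.994, 0.11, 0.002, -0.003]
force: [0.4, -0.3, 0.1]
width: 0.0008
```

```bash
python3 -c "
from h import *
s=manip.read_state();print(s['time_s'],w2j(s['position']),s['force'])
im=get_image('wrist')[:,:,::-1];cv2.imwrite('pics/w7.png',im)
"
```

```text
9.9 [-0.00127182 -0.03151339  0.02141606] [ 0.37303471 -0.29170246  0.11605396]
```

View pics/w7.png

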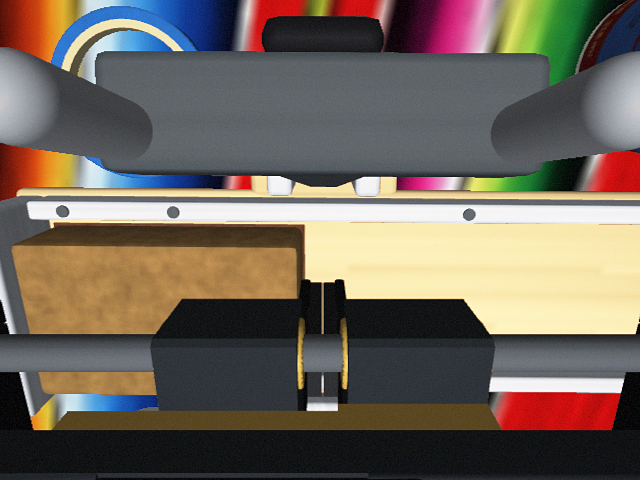

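The block sits against the finger face at column 303 and its far end is nearly at the stop. I'll keep going in small steps until the force rises.

Emit:
{"op": "send_rows", "data": {
  "moves": [0, -0.001, 0, 0, 0, -0.002, 0, 0, 0, -0.003, 0, 0, 0, -0.003, 0, 0]
}}

```text
time_s: 10.35
position: [0.5457, 0.0286, 0.0216]
ee_rot: [0.994, 0.11, 0.002, -0.002]
force: [0.2, -5.1, -1.0]
width: -0.0
```

Emit:
{"op": "send_rows", "data": {
  "moves": [0, -0.001, 0, 0, 0, -0.0015, 0, 0, 0, -0.002, 0, 0, 0, -0.002, 0, 0]
}}

```text
time_s: 10.75
position: [0.5458, 0.0286, 0.0218]
ee_rot: [0.994, 0.11, 0.002, -0.001]
force: [0.0, -9.4, -1.2]
width: 0.0004
```

The force rose to 9 N with no further motion, at TCP y = -29.5 mm, so the block is home. I'll back off, lift to z 0.21 and go over to the gate's outer side.

Emit:
{"op": "send_rows", "data": {
  "moves": [0, 0.003, 0, 0, 0, 0.005, 0, 0, 0, 0.006, -0.01, 0, 0, 0.006, -0.04, 0, 0, 0.006, -0.08, 0, 0, 0.006, -0.12, 0, 0, 0.006, -0.16, 0, 0, 0.006, -0.185, 0, 0, 0.006, -0.19, 0, 0, 0.006, -0.19, 0]
}}

```text
time_s: 11.75
position: [0.5469, 0.0226, 0.2131]
ee_rot: [0.994, 0.11, 0.003, -0.0]
force: [-0.2, -0.2, -0.6]
width: 0.0005
```

```bash
python3 -c "
from h import *
s=manip.read_state();print(s['time_s'],w2j(s['position']),s['force'],delta((.118,-.031,.21)))
im=get_image('top')[:,:,::-1];cv2.imwrite('pics/t8.png',im)
c=camera_info('wrist');im=get_image('wrist')[:,:,::-1];cv2.imwrite('pics/w8.png',im)
h=cv2.cvtColor(im,cv2.COLOR_BGR2HSV);m=cv2.inRange(h,(8,90,110),(22,200,230));m=cv2.morphologyEx(m,cv2.MORPH_OPEN,np.ones((7,7)));m[400:]=0
k=max(cv2.findContours(m,0,2)[0],key=cv2.contourArea).reshape(-1,2)
J=np.array([w2j(ray(c,p,.0375))[:2] for p in k])*1e3
print(cv2.contourArea(k),k.min(0),k.max(0),J.min(0).round(1),J.max(0).round(1))
"
```

```text
11.75 [-0.00139491 -0.03569885  0.21308602] [-0.21382098 -0.18106751 -0.62624558] (array([ 0.1194, -0.0044,  0.0039]), np.float64(0.15))
9688.0 [173 173] [304 250] [-35.4 -20.1] [30.8 88. ]
```

View pics/w8.png

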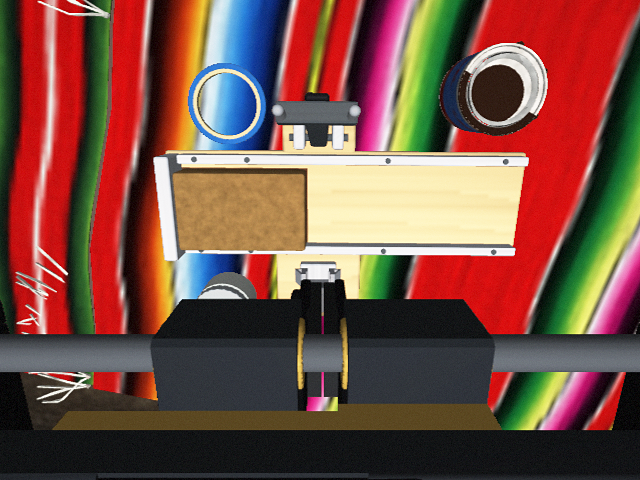

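The block is home: its rear edge measures y = -20.1 mm against the -20 expected, and it touches the stop wall at column 173. The gate stands open at (317,115). I'll go over to its far side.

Emit:
{"op": "send_rows", "data": {
  "moves": [0.015, -0.001, 0, 0, 0.045, -0.002, 0, 0, 0.08, -0.003, 0, 0, 0.107, -0.003, 0, 0, 0.117, -0.003, 0, 0, 0.119, -0.003, 0.01, 0, 0.119, -0.003, 0.04, 0, 0.119, -0.003, 0.075, 0, 0.119, -0.003, 0.098, 0, 0.119, -0.003, 0.103, 0, 0.119, -0.003, 0.103, 0]
}}

```text
time_s: 12.95
position: [0.659, 0.0517, 0.1057]
ee_rot: [0.994, 0.11, -0.001, -0.001]
force: [0.2, 0.1, -0.7]
width: 0.0004
```

```bash
python3 -c "
from h import *
s=manip.read_state();p=w2j(s['position']);print(s['time_s'],p,s['force'])
for t in [1.7,1.5,1.3,1.1,.9,.7,.5,.3,.2,.1,0]:
  c,sn=np.cos(t),np.sin(t);X=(.060-.095*c+.011*sn+.0095,-.032,max(.031+.095*sn+.011*c,0))
  print(t,np.round(np.array(X)*1e3),delta(X))
"
```

```text
12.95 [ 0.11437069 -0.03159807  0.10573722] [ 0.1741425   0.10954802 -0.74892963]
1.7 [ 93. -32. 124.] (array([-0.0218,  0.0003, -0.018 ]), np.float64(0.13))
1.5 [ 74. -32. 127.] (array([-0.0407,  0.0003, -0.0207]), np.float64(0.13))
1.3 [ 55. -32. 125.] (array([-0.0597,  0.0002, -0.0196]), np.float64(0.13))
1.1 [ 36. -32. 121.] (array([-0.0782,  0.0002, -0.0148]), np.float64(0.13))
0.9 [ 19. -32. 112.] (array([-0.0953,  0.0002, -0.0064]), np.float64(0.13))
0.7 [  4. -32. 101.] (array([-0.1104,  0.0002,  0.0053]), np.float64(0.13))
0.5 [ -9. -32.  86.] (array([-0.1229,  0.0002,  0.0197]), np.float64(0.13))
0.3 [-18. -32.  70.] (array([-0.1323,  0.0002,  0.0364]), np.float64(0.13))
0.2 [-21. -32.  61.] (array([-0.1357,  0.0002,  0.0453]), np.float64(0.13))
0.1 [-24. -32.  51.] (array([-0.1382,  0.0002,  0.0545]), np.float64(0.13))
0 [-26. -32.  42.] (array([-0.1398,  0.0002,  0.064 ]), np.float64(0.13))
```

Emit:
{"op": "send_rows", "data": {
  "moves": [-0.007, 0, -0.005, 0, -0.018, 0, -0.012, 0, -0.03, 0, -0.017, 0, -0.041, 0, -0.02, 0, -0.05, 0, -0.02, 0, -0.06, 0, -0.019, 0, -0.07, 0, -0.017, 0, -0.078, 0, -0.014, 0, -0.087, 0, -0.01, 0, -0.095, 0, -0.006, 0, -0.103, 0, 0, 0, -0.11, 0, 0.006, 0]
}}

```text
time_s: 14.15
position: [0.5508, 0.0275, 0.0992]
ee_rot: [0.994, 0.11, -0.001, -0.001]
force: [1.1, 0.2, 2.6]
width: 0.0004
```

```bash
python3 -c "
from h import *
s=manip.read_state();p=w2j(s['position']);print(s['time_s'],p,s['force'])
for t in [.6,.5,.4,.3,.2,.1,0]:
  c,sn=np.cos(t),np.sin(t);X=(.060-.095*c+.011*sn+.0095,-.032,max(.031+.095*sn+.011*c,0))
  print(t,np.round(np.array(X)*1e3),delta(X))
im=get_image('scene')[:,:,::-1];cv2.imwrite('pics/s9.png',cv2.resize(im[80:300,220:400],None,fx=3,fy=3))
"
```

```text
14.15 [ 0.0034762  -0.03178132  0.09923968] [1.10462557 0.15958735 2.56811138]
0.6 [ -3. -32.  94.] (array([-0.0062,  0.0002,  0.0055]), np.float64(0.13))
0.5 [ -9. -32.  86.] (array([-0.012 ,  0.0002,  0.0131]), np.float64(0.13))
0.4 [-14. -32.  78.] (array([-0.0171,  0.0002,  0.0212]), np.float64(0.13))
0.3 [-18. -32.  70.] (array([-0.0214,  0.0002,  0.0297]), np.float64(0.13))
0.2 [-21. -32.  61.] (array([-0.0248,  0.0003,  0.0386]), np.float64(0.13))
0.1 [-24. -32.  51.] (array([-0.0273,  0.0003,  0.0479]), np.float64(0.13))
0 [-26. -32.  42.] (array([-0.0288,  0.0003,  0.0573]), np.float64(0.13))
```

View pics/s9.png

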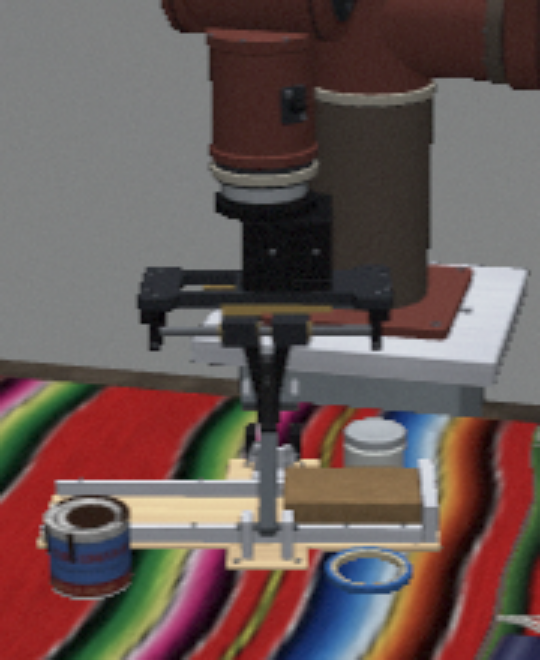

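The gate is following the fingertips partway down, at 2.6 N. I'll push on through to the latch.

Emit:
{"op": "send_rows", "data": {
  "moves": [-0.006, 0, 0.0055, 0, -0.012, 0, 0.013, 0, -0.017, 0, 0.021, 0, -0.0215, 0, 0.03, 0, -0.025, 0, 0.039, 0, -0.0265, 0, 0.044, 0, -0.0275, 0, 0.049, 0, -0.0285, 0, 0.053, 0, -0.029, 0, 0.056, 0, -0.029, 0, 0.058, 0, -0.029, 0, 0.059, 0, -0.029, 0, 0.059, 0]
}}

```text
time_s: 15.4
position: [0.52, 0.0212, 0.0396]
ee_rot: [0.994, 0.11, -0.004, -0.001]
force: [-5.5, 0.2, 11.3]
width: 0.0008
```

```bash
python3 -c "
from h import *
s=manip.read_state();p=w2j(s['position']);print(s['time_s'],p,s['force'])"
```

```text
15.4 [-0.02794927 -0.03126632  0.0395806 ] [-5.47924352  0.17171631 11.33674893]
```

Emit:
{"op": "send_rows", "data": {
  "moves": [0, 0, 0.002, 0, 0, 0, 0.003, 0, 0, 0, 0.003, 0]
}}

```text
time_s: 15.7
position: [0.5199, 0.0211, 0.0384]
ee_rot: [0.994, 0.11, -0.004, -0.001]
force: [-9.2, -0.6, 20.1]
width: 0.0006
```

Emit:
{"op": "send_rows", "data": {
  "moves": [0, 0, -0.005, 0, 0, 0, -0.02, 0, -0.01, 0, -0.05, 0, -0.04, 0, -0.09, 0, -0.08, 0, -0.12, 0, -0.11, 0, -0.14, 0, -0.13, 0, -0.15, 0, -0.13, 0, -0.15, 0, -0.13, 0, -0.15, 0]
}}

```text
time_s: 16.6
position: [0.3948, -0.0077, 0.1897]
ee_rot: [0.994, 0.11, -0.003, -0.001]
force: [-0.2, 0.1, 0.9]
width: 0.0008
```

```bash
python3 -c "
from h import *
s=manip.read_state();p=w2j(s['position']);print(s['time_s'],p,s['force'])
c=camera_info('wrist');im=get_image('wrist')[:,:,::-1].copy();cv2.imwrite('pics/w11.png',im)
h=cv2.cvtColor(im,cv2.COLOR_BGR2HSV);m=cv2.inRange(h,(8,90,110),(22,200,230));m=cv2.morphologyEx(m,cv2.MORPH_OPEN,np.ones((7,7)));m[400:]=0
k=max(cv2.findContours(m,0,2)[0],key=cv2.contourArea).reshape(-1,2)
J=np.array([w2j(ray(c,q,.0375))[:2] for q in k])*1e3
print(k.min(0),k.max(0),J.min(0).round(1),J.max(0).round(1))
for q in((-17,-31,42),(-47,-31,42),(-70,-31,38)):print(q,proj(c,j2w(np.array(q)/1e3)).round())
t=get_image('top')[:,:,::-1][190:300,262:392];cv2.imwrite('pics/t11.png',cv2.resize(t,None,fx=5,fy=5,interpolation=cv2.INTER_CUBIC))
t0=cv2.imread('pics/top0.png')
"
```

```text
16.6 [-0.15641863 -0.03238458  0.18969774] [-0.1809785   0.10018403  0.86668909]
[147   0] [305  51] [-36.3 -19.7] [-4.4 88.1]
(-17, -31, 42) [322.  19.]
(-47, -31, 42) [321.  67.]
(-70, -31, 38) [321. 102.]
```

View pics/w11.png

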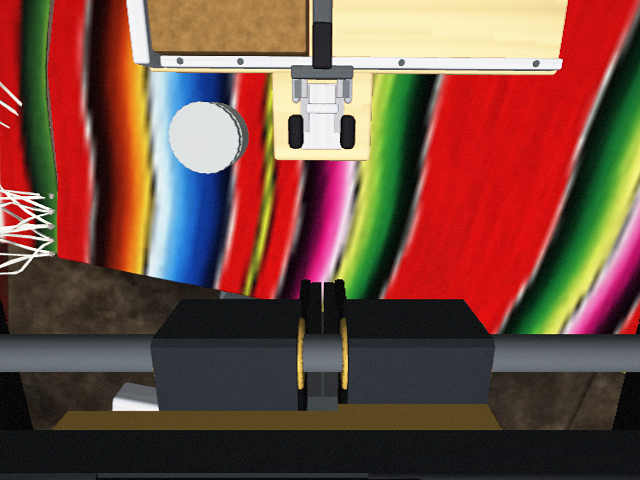

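The gate bar lies shut across the channel behind the block. Its press pad spans rows 22–67, as predicted for shut, and it stays down with nothing touching it. Last I'll check the bystanders against the first picture and hand in.

```bash
python3 -c "
from h import *
a=cv2.imread('pics/top0.png').astype(int);b=get_image('top')[:,:,::-1].astype(int)
d=(abs(a-b).max(2)>60)
for n,(u,v) in dict(jar=(296,280),can=(356,200),tape=(287,221),clamp=(175,274),tin=(471,298),marker=(450,217)).items():print(n,d[v-16:v+17,u-18:u+19].sum())
s=manip.read_state();print(s['time_s'],s['force']);print(manip.job_done())"
```

```text
jar 535
can 0
tape 42
clamp 0
tin 0
marker 0
16.75 [ 0.07852662  0.57363321 -0.58183613]
the job is handed in; nothing more can be done
None
```

```bash
python3 -c "
from h import *
c3=np.load('w3.npy',allow_pickle=True).item();c=camera_info('wrist')
print('w3 jar',w2j(ray(c3,(266/2.5+90,367/2.5+90),.044)).round(4),'now',w2j(ray(c,(205,137),.044)).round(4))"
```

```text
the job is handed in; nothing more can be done
```

The block is loaded and the gate is shut behind it; I handed the job in at about 16.8 s of robot time.

**What I did:**
- I pinched both buttons to a width of about 29 mm, and the gate sprang open.
- I pushed the block along the channel floor with the shut fingers until it met the stop. The force rose to 9 N with no more movement.
- I then swung the gate over from its far side and pressed it down, with up to 20 N on the tool. After that I pulled the arm clear.

**Last checks:**
- **Block:** its rear edge measured jig y ≈ -20 mm, which is the value for fully home, both before and after the gate was shut.
- **Gate:** the press pad appeared within about 3 px of its predicted shut position and stayed down with nothing touching it. I had no direct reading of the latch itself.
- **Can, clamp, tin and marker:** no change from the first top view.
- **Tape:** a small difference of 42 pixels, which I did not look into.
- **Jar:** the before/after comparison flagged 535 changed pixels. I think that is the raised arm covering it in the top view. In the last wrist picture it stands about 65 mm from the left button, against 67 mm at the start. I tried a firmer check after handing in, but it was refused.

**Disagreement:** the top and wrist cameras placed the jig about 4 mm apart. I used the wrist camera's value.

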